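# Index pin from its box into the drilling jig

### The job

Slide open the lid of the wooden pin box, take out the steel index pin and put it into the index hole, the one large hole, of the drilling jig, pushed fully home so that its head sits on the jig plate. Then let go of it, and leave the tape measure and the marker where they lie.

Things in the scene. Friction and masses are not known exactly. Their poses are not given: they have to be found in the camera images.
- pin_box: Fixed light wooden box, 150 (x) x 110 (y) x 74 mm high. Origin: centre of underside, z up; the lid opens along its own +x (away from the robot, yaw up to 0.25 rad). Walls 8 mm; side walls hold the lid in grooves, end walls 61 mm high; 94 mm clear width inside. A dark seat block (50 x 60 mm, top at z = 32 mm) has a 10 mm hole at (-22, 0) mm in which the pin stands upright.
- pin_lid (a joint): Slide of the lid along the box's +x, in m: 0 shut, 0.10 fully open at the stop. The lid cannot come off; it stays where it is left (about 1.5 N of friction). The pin can be taken out with room for the fingers from about 0.085.
- lid_bar (a point): Centre of the wooden bar across the lid's top, for pushing the lid: 10 mm thick (box x), 60 mm long (box y), from z = 68 to 83 mm. It moves with the lid; its centre is 35 mm from the lid's near edge (the edge facing the robot). Lid plate 150 x 100 x 6 mm, top at z = 68 mm; the side walls beside it rise to 74 mm.
- index_pin: Loose steel pin, about 50 g, 54 mm long, upright in the box under the lid at the start. Origin: centre of its tip (lower end), z along the pin to the head. Shaft 8 mm in diameter, 28 mm long, with a 3 mm taper at the tip; above it a round dark head, 18 mm in diameter, 26 mm high. In the box the head stands from z = 32 to 58 mm.
- pin_shoulder (a point): Centre of the pin's shoulder, the flat underside of the head, 28 mm above the tip.
- drill_jig: Drilling jig, fixed to the table: an aluminium plate 56 (x) x 118 (y) x 16 mm on a wooden board 90 x 130 x 22 mm; plate top at z = 38 mm. Origin at the centre of the underside, z up. A row of holes along its y: the 10.5 mm index hole at y = +40 mm (to the robot's left) and three 5 mm drill holes at y = +8, -16, -40 mm. Two brass screw heads, 5 mm high, at (+-19, -28) mm.
- index_hole (a point): Centre of the mouth of the index hole, level with the plate top. Hole 10.5 mm wide with a 2 mm chamfer, straight down, 38 mm deep, so that the pin's head comes to rest on the plate.
- tape_measure: Loose yellow tape measure, 43 x 90 x 62 mm, standing at the front of the gap between the box and the jig; a bystander. Origin at the centre of its underside.
- marker: Loose blue and white marker pen, 17 x 135 x 16 mm, lying in the gap between the box and the jig, behind the tape measure; a bystander. Origin at the centre of its underside.

How it is judged:
By the outcome, as a careful person would: the job done as asked, in the order asked, and still so for the second after the job is handed in, with the robot touching nothing.
It also fails if it takes over 54 s, if anything falls off the work surface, if the arm or the gripper's body presses on something with over 40 N, if the wrist force passes 120 N, or if a joint passes its speed limit or range.

### The arm

A 6-joint arm with a two-finger parallel gripper is mounted at the origin on a cart in front of the work surface, level with it; the furniture and walls round the work are solid. World frame = base frame: x ahead of the robot, y to its left, z up, the work surface at z = 0. Lengths are in m, angles in rad, forces in N, time in s.
With the tool pointing down it reaches from about 0.35 to 0.775 m from the base axis. Payload 5.5 kg.
Tool frame: the origin (TCP) lies between the finger pads; the fingertips stand 19 mm ahead of it and the grasp point (between the pads) is the TCP; z points along the fingers, y is the line along which they close (so a half turn about z gives the same grasp; the last joint's range is limited). The gripper opens to 85 mm and grips with 20 to 120 N. Pads are 22 mm wide; open, the fingers measure 114 mm over their backs; the gripper's body (76 mm by 85 mm) begins 54 mm behind the grasp point. The pads swing forward as they close: fully open they stand 13 mm farther back than shut.
Start: joints at [-1.394, 0.313, 0.046, 1.304, 0, 1.431], TCP at [0.179, -0.546, 0.25] pointing down, gripper open.
Joint ranges: [-2.76, 2.76], [-0.86, 1.69], [-1.03, 1.26], [-2.2, 2.34], [-1.47, 1.5], [-3.14, 3.14]. Speed limits (rad/s): [2.57, 2.57, 3.14, 3.14, 3.14, 3.14].

### API

Orientations are given as a unit quaternion [w, x, y, z].
In Python, from workcell import env gives the robot as it stands.
- The arm moves only by the tool carry_out, never from a script. Its argument "increments" is a list that holds one entry, the list of rows, each a list of 6 numbers: the shift along the tool's x, y, z each as a share of 50 cm, from -1 to 1, then the turn, a rotation vector about the tool's x, y, z each as a share of 2 pi rad, from -1 to 1. In form: [[[x, y, z, ax, ay, az], ...]]. A call has 1 to 5 rows; each row is the pose to reach, as a shift and turn from the pose commanded when the call began, along the tool's axes at that moment, turning the shorter way round; what a row does not reach only later rows make up. A row lasts 1/8 s, in which the tool goes at most 62.5 mm and 10.7 degrees, less where a joint would pass 70% of its speed; a pose out of reach is approached as far as the arm can. A call with a number of a shift or a turn outside -1 to 1 is refused whole. A call with a gripper value outside its range is refused whole. "jaw" is the closure, from 0 (fully open) to 1 (shut), set as the call begins (left out, the last holds). The fingers move at their own pace and stop on an object; "squeeze" is the grip in N (left out, the last holds). Time passes only in rows, so rows that repeat a pose let the fingers close. It gives the time, the measured TCP pose, the force, the opening and the grip force at its end, in the units of the state.
- env.get_state(): the state, without advancing time (a new reading comes with each control period).
- env.read_camera(name): name is "side" or "top"; returns a dict with "frame" (420x560x3 uint8, blue, green, red), "z_map" (420x560 float32, m along the optical axis (not along the pixel's ray), 0 where there is no reading), "intrinsics" (3x3 intrinsics, pixels), "R" (3x3) and "t" (3): a world point X has camera coordinates R X + t. Camera axes: x right, y down, z forward; pixel columns grow to the right and rows downward; lengths in m; the calibration is good to about 2 mm. A picture is of the moment at which its call begins.
- env.hand_in(): hands the job in; it is judged then, once.
Trained networks look in the newest picture that a camera, given by its name, has taken for a name from the list of things; names that differ only in an ending like _2 or _b are one class to them, and where a whole thing is asked for, a point or a joint stands for the part that bears it (a point fixed in the world has none). Each returns a list of dicts, best first, with "score" (0 to 1); they miss things now and then, are a little off and sometimes report something else, mostly with a low value. They report only what shows in the picture. A call takes as long as a camera call.
- env.find_in(camera, name): "position" ([x, y, z] in m, in world coordinates, good to about 4 mm: the middle of the surface that is visible of it).
The state is a dict: "clock": time; "joint_pos": joint angles; "qvel": joint speeds; "tau": joint torques, N m; "tcp_pos": TCP position; "orientation": TCP orientation; "wrist_force": force on the tool from outside, world axes, zero at the start; "ft_torque": the same for the moment, N m; "finger_gap": finger opening in m; "grip_force": force on a finger pad.
Only numpy, scipy, OpenCV 4.12 (cv2) and the standard library are available. Lean on these libraries where they do the work, as an engineer would, in place of code of your own. Each camera call takes 0.05 s, during which the arm holds its last target. There are 200 camera calls.

## Working session

There is one attempt and no reset: what is moved stays moved. The work goes in short steps, Python scripts to look and compute and a tool call to move; the robot and the scene stay as the last step left them, time stands still between calls to the robot, and variables do not carry over. Pictures are saved under pics/ and viewed, at most 10 in all, crops included, and the job is handed in when it is done.

Besides the shell and the picture viewer there is one more tool, called after ">>>" in YAML: its name, and indented under it one key for each argument. carry_out: Moves the arm, as the interface text tells. Its arguments: {"type":"object","properties":{"increments":{"type":"array","items":{"type":"array","items":{"type":"array","items":{"type":"number","minimum":-1,"maximum":1}}}},"jaw":{"type":"number"},"squeeze":{"type":"number"}},"required":["increments"]}

```bash
mkdir -p pics; python3 - <<'E'
from workcell import env
import cv2
for c in("top","side"):
    r=env.read_camera(c); cv2.imwrite(f"pics/{c}0.png",r["frame"])
    print(c,r["intrinsics"].tolist(),r["R"].round(3).tolist(),r["t"].round(3).tolist())
    for n in("pin_box","lid_bar","index_pin","drill_jig","index_hole","tape_measure","marker"):
        print(n,[(d["position"],d["score"]) for d in env.find_in(c,n)[:2]])
print(env.get_state())
E
```

```text
top [[529.5967334770194, 0.0, 286.3276921269016], [0.0, 529.5967334770194, 213.61082164982398], [0.0, 0.0, 1.0]] [[-0.013, -1.0, -0.024], [-0.996, 0.015, -0.091], [0.091, 0.023, -0.996]] [-0.162, 0.515, 0.894]
pin_box [([0.5081, -0.3068, 0.066], 0.66), ([0.4329, -0.1876, 0.0549], 0.54)]
lid_bar [([0.5069, -0.3141, 0.0668], 0.66), ([0.5533, -0.0348, 0.0365], 0.43)]
index_pin [([0.552, -0.0332, 0.0386], 0.3)]
drill_jig [([0.5543, -0.0333, 0.0372], 0.68)]
index_hole [([0.5522, -0.0337, 0.0396], 0.88)]
tape_measure [([0.4307, -0.1854, 0.0583], 0.76)]
marker []
side [[497.0982663961494, 0.0, 270.6985748278229], [0.0, 497.0982663961494, 210.01077554970828], [0.0, 0.0, 1.0]] [[0.935, -0.355, 0.015], [-0.229, -0.636, -0.737], [0.271, 0.686, -0.676]] [-0.535, 0.062, 0.881]
pin_box [([0.5016, -0.3384, 0.0663], 0.94)]
lid_bar [([0.5047, -0.3117, 0.0672], 0.81)]
index_pin []
drill_jig [([0.5442, -0.054, 0.0266], 0.61)]
index_hole [([0.5444, -0.0538, 0.0243], 0.74)]
tape_measure [([0.4286, -0.2143, 0.0486], 0.94)]
marker [([0.5786, -0.1724, 0.0143], 0.7)]
{'clock': 0.8, 'joint_pos': array([-1.39360944e+00,  3.13165091e-01,  4.61323207e-02,  1.30355500e+00,
       -5.74783152e-07,  1.43117392e+00]), 'qvel': array([ 6.69462519e-04,  1.30109571e-03,  6.31553311e-04, -3.66633013e-05,
       -7.71767251e-04, -2.51228105e-04]), 'tau': array([-1.30991117e-03, -4.80386710e+01,  2.98797280e+01, -1.09391326e-04,
       -3.72359855e-04, -1.91865574e-06]), 'tcp_pos': array([ 0.17912466, -0.54646367,  0.25035631]), 'orientation': array([1.04265852e-04, 9.87480190e-01, 1.57743030e-01, 1.67113442e-06]), 'wrist_force': array([ 0.13582455,  0.56706869, -0.43289583]), 'ft_torque': array([ 0.00077143, -0.00333142,  0.00746411]), 'grip_force': 0.0, 'finger_gap': 0.08544879189622805}
```

View pics/top0.png

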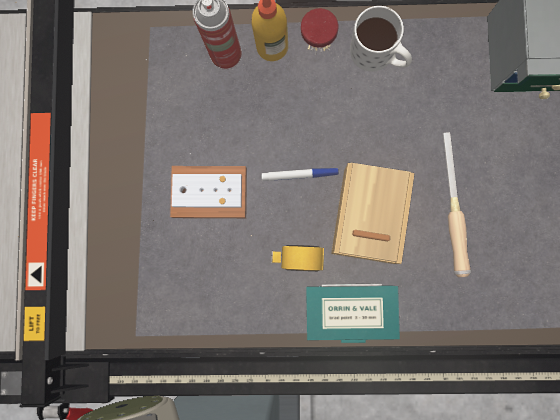

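View pics/side0.png

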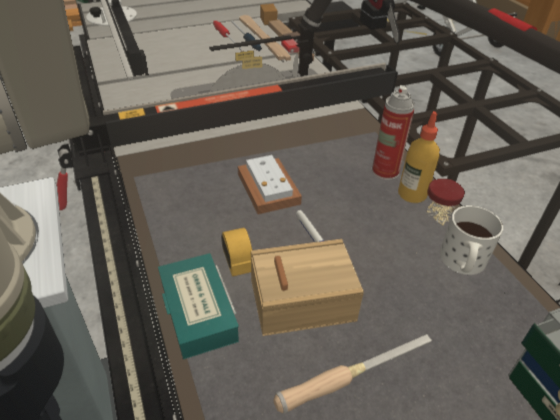

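The top view shows the box around (374,213), its lid bar at (371,237), the jig at (208,191) with the index hole at (183,190), the tape at (302,258), the marker at (300,174) and a teal carton at (352,312) in front of the box. The side view agrees with this. Next I'll measure precisely.

```bash
cat > h.py <<'E'
from workcell import env
import numpy as np, cv2
from scipy.spatial.transform import Rotation as Ro
def cloud(r):
    z=r["z_map"]; v,u=np.mgrid[:z.shape[0],:z.shape[1]]; K=r["intrinsics"]
    c=np.stack([(u-K[0,2])/K[0,0]*z,(v-K[1,2])/K[1,1]*z,z],-1)
    return (c-r["t"])@r["R"]     # R^T(c-t)
def onplane(r,u,v,z):            # pixel -> world at height z
    K=r["intrinsics"]; d=r["R"].T@np.array([(u-K[0,2])/K[0,0],(v-K[1,2])/K[1,1],1]); o=-r["R"].T@r["t"]
    return o+d*(z-o[2])/d[2]
def proj(r,X):
    c=r["R"]@np.asarray(X)+r["t"]; p=r["intrinsics"]@c; return p[:2]/p[2]
def rel(pos,yaw=None):           # increments to world pos, tool down, tool x at angle yaw
    s=env.get_state(); R=Ro.from_quat(np.r_[s["orientation"][1:],s["orientation"][0]])
    d=R.inv().apply(np.asarray(pos)-s["tcp_pos"])/.5
    a=np.zeros(3)
    if yaw is not None:
        T=Ro.from_matrix(np.array([[np.cos(yaw),np.sin(yaw),0],[np.sin(yaw),-np.cos(yaw),0],[0,0,-1]]))
        a=(R.inv()*T).as_rotvec()/(2*np.pi)
    return d.round(4),a.round(4)
E
python3 - <<'E'
from h import *
r=env.read_camera("top"); P=cloud(r); f=r["frame"]; ok=r["z_map"]>0
def reg(a,b,c,d):
    m=np.zeros(ok.shape,bool); m[b:d,a:c]=1; return m&ok
def rect(m,n):
    q=P[m]; R=cv2.minAreaRect((q[:,:2]*1000).astype(np.float32)); print(n,len(q),R,"z pct",np.percentile(q[:,2],[2,50,98]).round(4))
b=reg(325,155,425,272)
rect(b&(P[...,2]>.05),"boxtop")
rect(b&(P[...,2]>.0765),"bar")
hsv=cv2.cvtColor(f,cv2.COLOR_BGR2HSV)
rect(reg(345,225,400,247)&(hsv[...,2]<170)&(hsv[...,1]>110),"bar colour")
rect(reg(160,155,255,225)&(P[...,2]>.031),"plate")
rect(reg(160,155,255,225)&(P[...,2]>.015),"board")
rect(reg(265,240,328,275)&(P[...,2]>.02),"tape")
rect(reg(300,280,405,345)&(P[...,2]>.02),"carton")
g=cv2.cvtColor(f,cv2.COLOR_BGR2GRAY)
m=np.zeros_like(g); m[178:202,174:193]=1; m=(m>0)&(g<120)
n,l,s,c=cv2.connectedComponentsWithStats(m.astype(np.uint8)); print(s,c)
for i in range(1,n): print(onplane(r,*c[i],.038))
for px in [(183,190),(201,190),(215,190),(229,190)]: print(px,onplane(r,*px,.038))
print(proj(r,[.5,-.3,.083]))
r=env.read_camera("side"); P=cloud(r);ok=r["z_map"]>0
rect(reg(245,235,365,335)&(P[...,2]>.064)&(P[...,2]<.076),"side lid")
rect(reg(265,250,295,295)&(P[...,2]>.0765),"side bar")
E
```

```text
boxtop 6359 ((509.39447021484375, -313.275146484375), (110.52322387695312, 153.09619140625), 79.94824981689453) z pct [0.0627 0.0685 0.0824]
bar 292 ((502.96649169921875, -311.5566711425781), (108.75994110107422, 135.76002502441406), 80.32367706298828) z pct [0.0766 0.0821 0.0859]
bar colour 52 ((469.46661376953125, -305.58831787109375), (58.357051849365234, 7.540165424346924), 81.2065200805664) z pct [0.0789 0.0822 0.0858]
plate 2226 ((554.2103271484375, -32.459739685058594), (118.83163452148438, 56.097389221191406), 88.95306396484375) z pct [0.0341 0.0377 0.0422]
board 3829 ((554.2532958984375, -32.452674865722656), (131.27484130859375, 90.0098648071289), 88.8661880493164) z pct [0.0185 0.036  0.0412]
tape 1027 ((436.9007568359375, -195.751953125), (70.04983520507812, 42.32223892211914), 89.39315795898438) z pct [0.0301 0.0563 0.0639]
carton 5107 ((343.94677734375, -276.9548034667969), (153.2916717529297, 95.23307800292969), 89.40847778320312) z pct [0.039  0.043  0.0461]
[[     0      0    560    420 235183]
 [   181    188      5      5     17]] [[279.50697117 209.50139253]
 [183.05882353 190.23529412]]
[0.55420565 0.00679807 0.038     ]
(183, 190) [0.5546137  0.00690115 0.038     ]
(201, 190) [ 0.55410093 -0.02405331  0.038     ]
(215, 190) [ 0.5537027  -0.04809355  0.038     ]
(229, 190) [ 0.55330498 -0.07210283  0.038     ]
[366.96176627 216.80515596]
side lid 5496 ((508.0941162109375, -314.1270446777344), (112.56969451904297, 152.2562713623047), 79.9776840209961) z pct [0.0646 0.0669 0.0738]
side bar 216 ((469.8932189941406, -308.256103515625), (60.13896560668945, 10.571962356567383), 80.13346099853516) z pct [0.0772 0.081  0.0832]
```

```bash
python3 - <<'E'
from h import *
print(rel([.470,-.307,.19],-.175+np.pi/2))
E
```

```text
(array([ 0.702 , -0.2738,  0.1207]), array([ 0.    ,  0.    , -0.1717]))
```

>>> carry_out:
  increments:
    - [[0.2,-0.08,0.03,0,0,-0.03],[0.3,-0.12,0.05,0,0,-0.06],[0.4,-0.16,0.07,0,0,-0.09],[0.5,-0.2,0.09,0,0,-0.12],[0.6,-0.234,0.105,0,0,-0.145]]
  jaw: 0.5
  squeeze: 25

```text
clock: 1.52
tcp_pos: [0.4182, -0.3488, 0.1998]
orientation: [0.0, 0.816, 0.578, -0.0]
wrist_force: [0.7, -1.2, -0.0]
finger_gap: 0.0428
grip_force: 0.0
```

```bash
python3 - <<'E'
from h import *
print(rel([.470,-.307,.15],-.175+np.pi/2), env.get_state()["tcp_pos"])
E
```

```text
(array([0.1132, 0.0699, 0.0996]), array([ 0.0001,  0.0001, -0.0259])) [ 0.41822392 -0.34880237  0.19979876]
```

>>> carry_out:
  increments:
    - [[0.113,0.07,0.05,0,0,-0.026],[0.113,0.07,0.08,0,0,-0.026],[0.113,0.07,0.08,0,0,-0.026],[0.113,0.07,0.08,0,0,-0.026]]

```text
clock: 2.02
tcp_pos: [0.4687, -0.3094, 0.1606]
orientation: [0.0, 0.768, 0.641, -0.0]
wrist_force: [0.0, 0.0, 0.1]
finger_gap: 0.0428
grip_force: 0.0
```

```bash
python3 - <<'E'
from h import *
print(rel([.470,-.3065,.092],-.175+np.pi/2), env.get_state()["tcp_pos"])
r=env.read_camera("side"); cv2.imwrite("pics/s1.png",cv2.resize(r["frame"][150:350,150:400],None,fx=3,fy=3))
E
```

```text
(array([0.0063, 0.0014, 0.1372]), array([ 0.0001,  0.0001, -0.0009])) [ 0.46870883 -0.30941571  0.16057691]
```

View pics/s1.png

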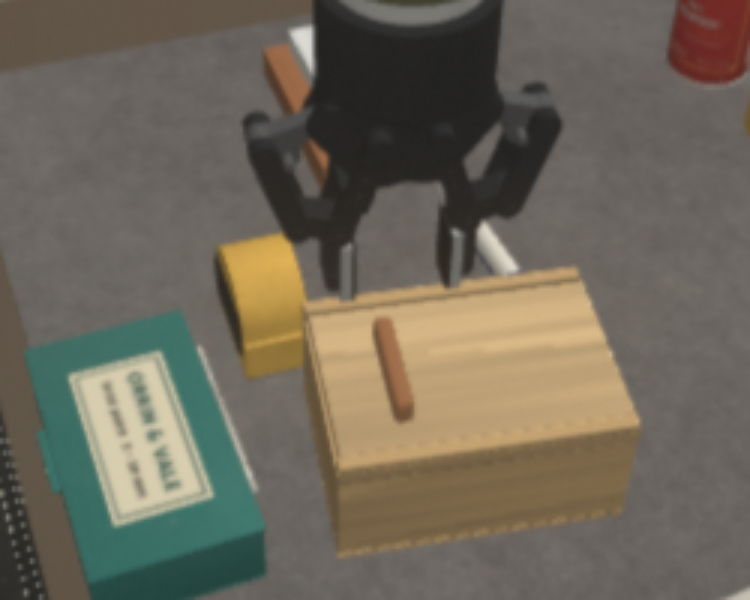

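The crop shows the gripper above the bar (bar at about (392,370)), with the fingers straddling it along the slide direction. I'll descend and grip.

>>> carry_out:
  increments:
    - [[0.006,0.001,0.07,0,0,0],[0.006,0.001,0.12,0,0,0],[0.006,0.001,0.137,0,0,0],[0.006,0.001,0.137,0,0,0]]

```text
clock: 2.58
tcp_pos: [0.4696, -0.3066, 0.0918]
orientation: [0.0, 0.768, 0.64, -0.0]
wrist_force: [-0.2, -0.0, -0.1]
finger_gap: 0.0427
grip_force: 0.0
```

>>> carry_out:
  increments:
    - [[0,0,0,0,0,0],[0,0,0,0,0,0],[0,0,0,0,0,0],[0,0,0,0,0,0]]
  jaw: 1.0

```text
clock: 3.08
tcp_pos: [0.4706, -0.3066, 0.0927]
orientation: [0.001, 0.768, 0.641, -0.0]
wrist_force: [-0.4, -0.6, 5.5]
finger_gap: 0.0089
grip_force: 29.5
```

>>> carry_out:
  increments:
    - [[0,0.02,-0.002,0,0,0],[0,0.05,-0.002,0,0,0],[0,0.08,-0.002,0,0,0],[0,0.11,-0.002,0,0,0],[0,0.14,-0.002,0,0,0]]

```text
clock: 3.7
tcp_pos: [0.5395, -0.3188, 0.0928]
orientation: [0.0, 0.768, 0.641, -0.0]
wrist_force: [-2.2, -1.3, 3.4]
finger_gap: 0.0091
grip_force: 29.2
```

>>> carry_out:
  increments:
    - [[0,0.03,0,0,0,0],[0,0.045,0,0,0,0],[0,0.053,0,0,0,0],[0,0.053,0,0,0,0]]

```text
clock: 4.2
tcp_pos: [0.5657, -0.3235, 0.0928]
orientation: [0.001, 0.768, 0.641, 0.0]
wrist_force: [2.6, -1.5, 3.3]
finger_gap: 0.0089
grip_force: 29.2
```

>>> carry_out:
  increments:
    - [[0,0,0,0,0,0],[0,0,0,0,0,0],[0,0,-0.08,0,0,0],[0,0,-0.18,0,0,0],[-0.05,-0.08,-0.28,0,0,0]]
  jaw: 0.5

```text
clock: 4.82
tcp_pos: [0.5261, -0.338, 0.2287]
orientation: [0.0, 0.767, 0.642, 0.0]
wrist_force: [-0.4, -0.2, 0.2]
finger_gap: 0.0428
grip_force: 0.0
```

>>> carry_out:
  increments:
    - [[0.12,0,0,0,0,0],[0.24,0,0,0,0,0],[0.36,0,0,0,0,0],[0.36,0,0,0,0,0]]

```text
clock: 5.32
tcp_pos: [0.557, -0.1577, 0.2278]
orientation: [-0.001, 0.766, 0.643, 0.0]
wrist_force: [-0.3, -0.8, 0.1]
finger_gap: 0.0426
grip_force: 0.0
```

```bash
python3 - <<'E'
from h import *
for c in("top","side"):
    r=env.read_camera(c); a,b=proj(r,[.50,-.31,.06]).astype(int); print(c,a,b)
    cv2.imwrite(f"pics/{c}2.png",cv2.resize(r["frame"][b-65:b+65,a-85:a+85],None,fx=4,fy=4))
    for n in("index_pin","lid_bar","tape_measure","index_hole"): print(n,[(d["position"],d["score"]) for d in env.find_in(c,n)[:2]])
    if c=="top":
        P=cloud(r); hs=cv2.cvtColor(r["frame"],cv2.COLOR_BGR2HSV)
        m=(np.hypot(P[...,0]-.4873,P[...,1]+.3097)<.014)&(P[...,2]>.05)
        q=P[m]; print(len(q),q.mean(0),cv2.minEnclosingCircle((q[:,:2]*1000).astype(np.float32)),np.percentile(q[:,2],[5,50,95]))
print(env.get_state()["tcp_pos"])
E
```

```text
top 371 217
index_pin []
lid_bar [([0.6057, -0.3295, 0.0669], 0.92)]
tape_measure [([0.4346, -0.1903, 0.0588], 0.89)]
index_hole [([0.4868, -0.306, 0.0579], 0.48)]
96 [ 0.48573708 -0.30829289  0.05778299] ((486.2225036621094, -308.8510437011719), 9.129678726196289) [0.05337464 0.05791747 0.06062713]
side 298 275
index_pin [([0.4811, -0.3096, 0.0518], 0.7)]
lid_bar [([0.6024, -0.3305, 0.0649], 0.9)]
tape_measure [([0.4302, -0.2129, 0.0474], 0.58)]
index_hole [([0.5473, -0.057, 0.0288], 0.66)]
[ 0.55701331 -0.16278686  0.2276889 ]
```

View pics/top2.png

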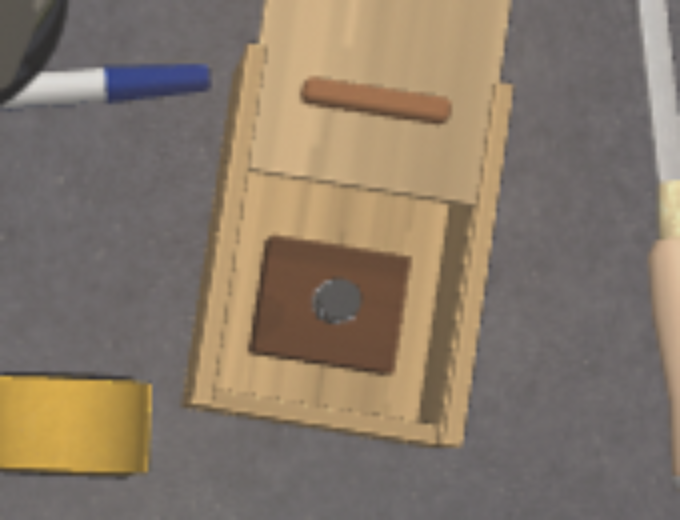

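The lid is open and the pin head shows at (338,300) in the crop, on the seat block. I'll go to the pin.

```bash
python3 - <<'E'
from h import *
print(rel([.4865,-.309,.12],-.175+np.pi/2),rel([.4865,-.309,.057]))
E
```

```text
(array([-0.313 , -0.086 ,  0.2154]), array([-0.   ,  0.   , -0.001])) (array([-0.313 , -0.086 ,  0.3414]), array([0., 0., 0.]))
```

>>> carry_out:
  increments:
    - [[-0.12,-0.033,0,0,0,-0.001],[-0.23,-0.063,0.05,0,0,-0.001],[-0.313,-0.086,0.12,0,0,-0.001],[-0.313,-0.086,0.215,0,0,-0.001],[-0.313,-0.086,0.215,0,0,-0.001]]

```text
clock: 6.45
tcp_pos: [0.4839, -0.307, 0.1168]
orientation: [-0.004, 0.766, 0.642, -0.001]
wrist_force: [-0.1, -0.5, -0.9]
finger_gap: 0.0422
grip_force: 0.0
```

```bash
python3 - <<'E'
from h import *
print(rel([.4865,-.309,.057],-.175+np.pi/2), env.get_state()["tcp_pos"])
E
```

```text
(array([-0.0035,  0.0067,  0.1195]), array([-0.0011, -0.0007, -0.    ])) [ 0.48388193 -0.30700734  0.11680398]
```

>>> carry_out:
  increments:
    - [[0,0,0,0,0,0],[0,0,0,0,0,0]]

```text
clock: 6.7
tcp_pos: [0.4885, -0.3087, 0.1227]
orientation: [0.002, 0.765, 0.644, 0.0]
wrist_force: [-0.2, 0.1, 0.0]
finger_gap: 0.0426
grip_force: 0.0
```

```bash
python3 - <<'E'
from h import *
print(rel([.4865,-.309,.057],-.175+np.pi/2), env.get_state()["tcp_pos"])
E
```

```text
(array([-0.0009, -0.0043,  0.1315]), array([0.0005, 0.0003, 0.0004])) [ 0.48850037 -0.30873342  0.12274592]
```

>>> carry_out:
  increments:
    - [[0,0,0.04,0,0,0],[0,0,0.08,0,0,0],[0,0,0.11,0,0,0],[0,0,0.126,0,0,0],[0,0,0.126,0,0,0]]

```text
clock: 7.32
tcp_pos: [0.487, -0.308, 0.0573]
orientation: [-0.0, 0.766, 0.643, -0.0]
wrist_force: [-0.0, 0.2, -0.3]
finger_gap: 0.0424
grip_force: 0.0
```

>>> carry_out:
  increments:
    - [[0,0,0,0,0,0],[0,0,0,0,0,0],[0,0,0,0,0,0],[0,0,0,0,0,0]]
  jaw: 1.0
  squeeze: 50

```text
clock: 7.82
tcp_pos: [0.4874, -0.3086, 0.0583]
orientation: [0.001, 0.766, 0.643, 0.0]
wrist_force: [-0.2, 1.1, 5.6]
finger_gap: 0.016
grip_force: 48.8
```

>>> carry_out:
  increments:
    - [[0,0,-0.03,0,0,0],[0,0,-0.08,0,0,0],[0,0,-0.15,0,0,0],[0,0,-0.23,0,0,0],[0,0,-0.28,0,0,0]]

```text
clock: 8.45
tcp_pos: [0.4874, -0.3086, 0.2003]
orientation: [0.001, 0.766, 0.643, 0.0]
wrist_force: [-0.0, -0.0, -0.4]
finger_gap: 0.016
grip_force: 48.8
```

>>> carry_out:
  increments:
    - [[0,0,0,0,0,0],[0,0,0,0,0,0],[0,0,0,0,0,0]]

```text
clock: 8.82
tcp_pos: [0.4862, -0.3076, 0.1958]
orientation: [-0.001, 0.766, 0.643, -0.0]
wrist_force: [-0.2, -0.1, -0.4]
finger_gap: 0.0161
grip_force: 48.8
```

```bash
python3 - <<'E'
from h import *
p=env.get_state()["tcp_pos"]; r=env.read_camera("side"); a,b=proj(r,p-[0,0,.03]).astype(int); print(p,a,b,proj(r,p),proj(r,p-[0,0,.052]))
cv2.imwrite("pics/s3.png",cv2.resize(r["frame"][max(b-65,0):b+65,a-85:a+85],None,fx=4,fy=4))
print([(d["position"],d["score"]) for d in env.find_in("side","index_pin")[:2]])
print(rel([.5543,.0068,p[2]],-.175+np.pi/2))
E
```

```text
[ 0.48618026 -0.30760288  0.19583222] 293 227 [294.13836716 211.34308165] [292.42100155 238.31290981]
[([0.4837, -0.3067, 0.1833], 0.55)]
(array([0.6431, 0.0253, 0.0011]), array([-0.0003, -0.0002,  0.0003]))
```

View pics/s3.png

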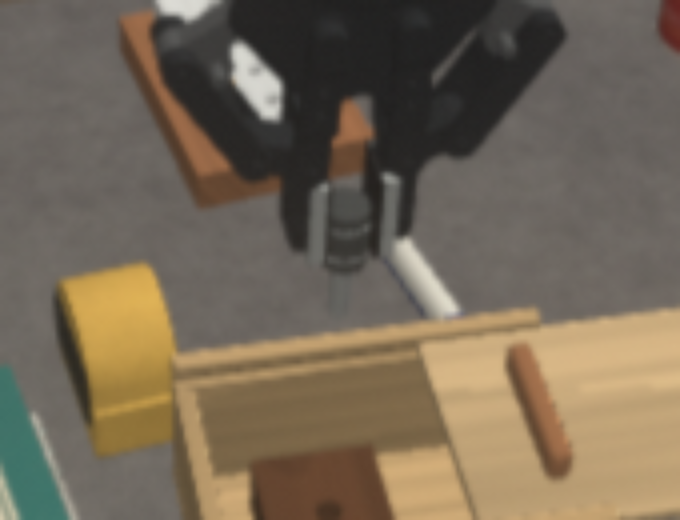

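>>> carry_out:
  increments:
    - [[0.08,0.003,0,0,0,0],[0.18,0.007,0,0,0,0],[0.28,0.011,0,0,0,0],[0.38,0.015,0,0,0,0],[0.48,0.019,0,0,0,0]]

```text
clock: 9.55
tcp_pos: [0.5376, -0.0718, 0.1967]
orientation: [-0.0, 0.766, 0.643, -0.0]
wrist_force: [0.6, 0.6, -0.5]
finger_gap: 0.0159
grip_force: 48.8
```

>>> carry_out:
  increments:
    - [[0.08,0.003,0.03,0,0,0],[0.13,0.005,0.08,0,0,0],[0.16,0.006,0.12,0,0,0],[0.16,0.006,0.15,0,0,0],[0.16,0.006,0.15,0,0,0]]

```text
clock: 10.18
tcp_pos: [0.5532, 0.0045, 0.1209]
orientation: [-0.001, 0.766, 0.643, -0.001]
wrist_force: [-0.1, -0.7, 0.6]
finger_gap: 0.0158
grip_force: 48.9
```

>>> carry_out:
  increments:
    - [[0,0,0,0,0,0],[0,0,0,0,0,0],[0,0,0,0,0,0],[0,0,0,0,0,0]]

```text
clock: 10.68
tcp_pos: [0.5546, 0.0046, 0.1227]
orientation: [0.0, 0.766, 0.643, 0.0]
wrist_force: [0.6, -0.3, -1.0]
finger_gap: 0.0158
grip_force: 48.9
```

```bash
python3 - <<'E'
from h import *
p=env.get_state()["tcp_pos"]; r=env.read_camera("side"); a,b=proj(r,p-[0,0,.05]).astype(int)
o=np.array([a-60,max(b-50,0)]); print(p,a,b)
print("scale6 crop: tip",(proj(r,p-[0,0,.054])-o)*6,"shoulder",(proj(r,p-[0,0,.026])-o)*6,"hole",(proj(r,[.5543,.0068,.038])-o)*6)
cv2.imwrite("pics/s4.png",cv2.resize(r["frame"][o[1]:o[1]+95,o[0]:o[0]+125],None,fx=6,fy=6,interpolation=cv2.INTER_CUBIC))
for n in("index_pin","pin_shoulder","index_hole"):print([(d["position"],d["score"]) for d in env.find_in("side",n)[:2]])
print(rel([.5543,.0068,.114],-.175+np.pi/2))
E
```

```text
[0.55462094 0.00460575 0.12273901] 262 148
scale6 crop: tip [360.57437199 313.83668991] shoulder [360.85640088 243.32872549] hole [357.16601399 384.69507152]
[([0.5415, -0.0538, 0.0266], 0.59), ([0.5483, 0.004, 0.1078], 0.52)]
[([0.5541, -0.0012, 0.1067], 0.56), ([0.5458, -0.0573, 0.0251], 0.18)]
[([0.5462, -0.0583, 0.024], 0.87), ([0.5511, -0.0012, 0.1082], 0.6)]
(array([ 0.0038, -0.0009,  0.0168]), array([0.    , 0.    , 0.0003]))
```

View pics/s4.png

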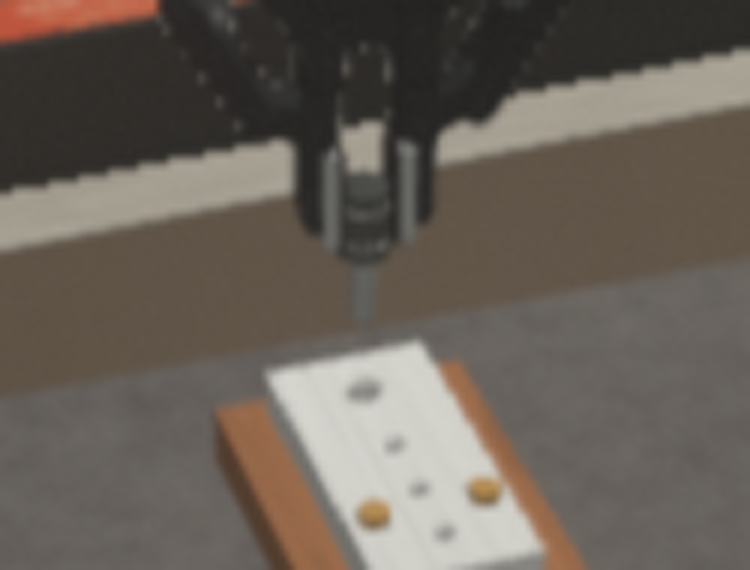

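The crop shows the pin hanging upright, with its tip at about (362,326) and the hole at (365,390). I'll measure the relative offset with this camera's depth map.

```bash
cat > m.py <<'E'
from h import *
from scipy.optimize import least_squares
def run():
    Q=[];
    for i in range(4):
        r=env.read_camera("side"); Q.append(cloud(r))
    p=env.get_state()["tcp_pos"]; P=np.median(Q,0); cam=-r["R"].T@r["t"]
    z=p[2]; d=np.hypot(P[...,0]-p[0],P[...,1]-p[1])
    def fit(m,rad,n):
        q=P[m]
        f=lambda c:np.hypot(q[:,0]-c[0],q[:,1]-c[1])-rad
        s=least_squares(f,p[:2]+[0,.0],loss="soft_l1",f_scale=.001); print(n,len(q),s.x.round(4),"tcp",p.round(4),"res",np.abs(s.fun).mean().round(4),q[:,2].min().round(4),q[:,2].max().round(4)); return s.x
    u=np.abs(np.mgrid[:420,:560][1]-proj(r,p-[0,0,.04])[0])
    fit((d<.014)&(P[...,2]<z-.029)&(P[...,2]>z-.056)&(u<3),.004,"shaft")
    fit((d<.016)&(P[...,2]<z-.008)&(P[...,2]>z-.025)&(u<4),.009,"head")
    g=(abs(P[...,2]-.038)<.006)&(abs(P[...,0]-.554)<.04)&(abs(P[...,1]+.032)<.07)
    R=cv2.minAreaRect((P[g][:,:2]*1000).astype(np.float32)); print("plate",R,np.median(P[g][:,2]))
    a,b=np.round(proj(r,[.5543,.0068,.038])).astype(int)
    G=cv2.cvtColor(r["frame"],cv2.COLOR_BGR2GRAY).astype(float)[b-4:b+7,a-5:a+8]; w=np.clip(np.median(G)-25-G,0,None)
    v,uu=np.mgrid[b-4:b+7,a-5:a+8]; c=((w*uu).sum()/w.sum(),(w*v).sum()/w.sum()); print("hole px",c,onplane(r,*c,.038))
if __name__=="__main__": run()
E
python3 m.py
```

```text
shaft 38 [0.5531 0.004 ] tcp [0.5544 0.0049 0.1223] res 0.0004 0.0675 0.0899
head 53 [0.5534 0.0038] tcp [0.5544 0.0049 0.1223] res 0.0006 0.0979 0.1143
plate ((553.4452514648438, -33.883270263671875), (120.08139038085938, 56.25550079345703), 88.94767761230469) 0.0360567421213208
hole px (np.float64(262.3071895424837), np.float64(162.80392156862746)) [0.55499979 0.0040991  0.038     ]
```

>>> carry_out:
  increments:
    - [[0.0046,0.0016,0.01,0,0,0],[0.0046,0.0016,0.03,0,0,0],[0.0046,0.0016,0.045,0,0,0],[0.0046,0.0016,0.05,0,0,0],[0.0046,0.0016,0.05,0,0,0]]

```text
clock: 11.7
tcp_pos: [0.5554, 0.007, 0.097]
orientation: [-0.0, 0.766, 0.643, -0.0]
wrist_force: [-0.5, 0.2, -0.4]
finger_gap: 0.016
grip_force: 48.9
```

```bash
python3 m.py
```

```text
shaft 38 [0.5547 0.0056] tcp [0.5559 0.0069 0.0977] res 0.0006 0.0429 0.0673
head 56 [0.5544 0.0058] tcp [0.5559 0.0069 0.0977] res 0.0007 0.0732 0.0894
plate ((553.6104125976562, -33.35795211791992), (119.74871063232422, 56.571041107177734), 88.79409790039062) 0.036084841779228514
hole px (np.float64(262.1951951951952), np.float64(160.43168168168168)) [0.5575268  0.01168278 0.038     ]
```

Aligned to within about 1 mm. I'll insert gently.

>>> carry_out:
  increments:
    - [[0,0,0.008,0,0,0],[0,0,0.016,0,0,0],[0,0,0.024,0,0,0],[0,0,0.03,0,0,0]]

```text
clock: 12.4
tcp_pos: [0.5554, 0.007, 0.0819]
orientation: [-0.0, 0.766, 0.643, -0.0]
wrist_force: [-0.0, -0.8, -0.7]
finger_gap: 0.0158
grip_force: 48.9
```

Inside the hole with no force; continuing.

>>> carry_out:
  increments:
    - [[0,0,0.01,0,0,0],[0,0,0.02,0,0,0],[0,0,0.03,0,0,0],[0,0,0.034,0,0,0]]

```text
clock: 12.9
tcp_pos: [0.5554, 0.007, 0.0649]
orientation: [-0.0, 0.766, 0.643, -0.0]
wrist_force: [0.2, -0.9, -0.5]
finger_gap: 0.016
grip_force: 48.9
```

>>> carry_out:
  increments:
    - [[0,0,0.002,0,0,0],[0,0,0.003,0,0,0],[0,0,0.003,0,0,0]]

```text
clock: 13.28
tcp_pos: [0.5555, 0.007, 0.0643]
orientation: [0.0, 0.766, 0.643, 0.0]
wrist_force: [-1.7, 0.6, 4.7]
finger_gap: 0.0158
grip_force: 49.2
```

>>> carry_out:
  increments:
    - [[0,0,0.002,0,0,0],[0,0,0.002,0,0,0],[0,0,0.002,0,0,0]]

```text
clock: 13.65
tcp_pos: [0.5556, 0.007, 0.0642]
orientation: [0.0, 0.766, 0.643, 0.0]
wrist_force: [-4.8, 0.8, 11.6]
finger_gap: 0.0157
grip_force: 50.2
```

>>> carry_out:
  increments:
    - [[0,0,-0.002,0,0,0],[0,0,-0.002,0,0,0],[0,0,-0.002,0,0,0],[0,0,-0.002,0,0,0]]
  jaw: 0.5

```text
clock: 14.15
tcp_pos: [0.5556, 0.007, 0.0636]
orientation: [-0.0, 0.766, 0.643, -0.0]
wrist_force: [-0.4, -1.0, -1.1]
finger_gap: 0.0427
grip_force: 0.0
```

>>> carry_out:
  increments:
    - [[0,0,-0.04,0,0,0],[0,0,-0.12,0,0,0],[0,0,-0.2,0,0,0],[-0.1,0,-0.25,0,0,0],[-0.2,0,-0.25,0,0,0]]

```text
clock: 14.78
tcp_pos: [0.5399, -0.0925, 0.1915]
orientation: [0.002, 0.765, 0.644, 0.001]
wrist_force: [1.1, -0.7, -0.4]
finger_gap: 0.0427
grip_force: 0.0
```

>>> carry_out:
  increments:
    - [[-0.1,0,0,0,0,0],[-0.1,0,0,0,0,0],[-0.1,0,0,0,0,0]]

```text
clock: 15.15
tcp_pos: [0.5296, -0.1407, 0.1886]
orientation: [-0.0, 0.766, 0.643, 0.0]
wrist_force: [0.3, 0.2, -0.5]
finger_gap: 0.0425
grip_force: 0.0
```

```bash
python3 - <<'E'
from h import *
r=env.read_camera("top"); P=cloud(r); a,b=proj(r,[.5543,-.08,.04]).astype(int)
m=(np.hypot(P[...,0]-.5543,P[...,1]-.0068)<.016)&(P[...,2]>.05)
q=P[m]; print(len(q),q.mean(0),np.percentile(q[:,2],[5,50,95]))
print([(d["position"],d["score"]) for d in env.find_in("top","tape_measure")[:1]])
cv2.imwrite("pics/t5.png",cv2.resize(r["frame"][b-70:b+100,a-100:a+100],None,fx=3,fy=3))
r=env.read_camera("side"); cv2.imwrite("pics/s5.png",cv2.resize(r["frame"][110:290,190:390],None,fx=3,fy=3))
print(env.get_state()["clock"])
E
```

```text
<stdin>:4: RuntimeWarning: Mean of empty slice.
  ret = um.true_divide(
Traceback (most recent call last):
IndexError: index -1 is out of bounds for axis 0 with size 0
```

```bash
python3 - <<'E'
from h import *
r=env.read_camera("side"); P=cloud(r); cv2.imwrite("pics/s5.png",cv2.resize(r["frame"][100:290,190:390],None,fx=3,fy=3))
m=(np.hypot(P[...,0]-.5543,P[...,1]-.0068)<.016)&(P[...,2]>.042); q=P[m]; print(len(q),q[:,2].max() if len(q) else 0)
r=env.read_camera("top"); cv2.imwrite("pics/t5.png",r["frame"])
E
```

```text
73 0.06340193838863176
```

View pics/s5.png

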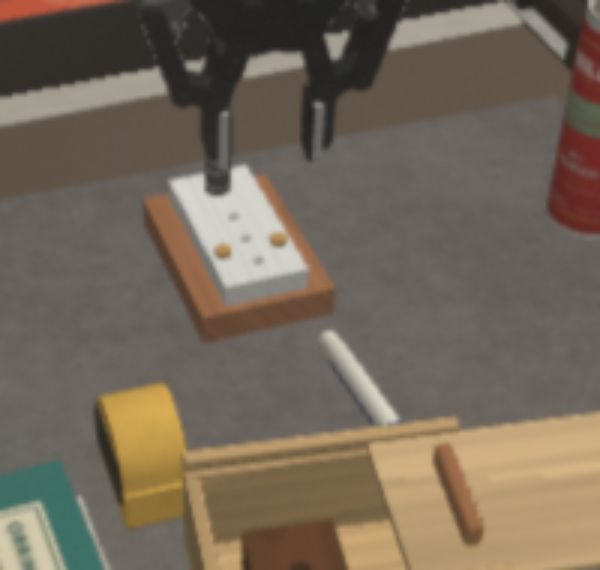

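The pin head sits on the plate at (217,180) in the crop. Its measured top is at 63.4 mm, against 64 mm expected when fully home. The tape and marker have not moved, and the gripper is clear.

```bash
python3 -c "
from workcell import env
print(env.get_state()['clock'],env.hand_in())"
```

```text
the job is handed in; nothing more can be done
15.3 None
```

I slid the lid open, put the index pin fully home in the jig's index hole and let go of it, left the tape measure and marker where they lay, and handed the job in at 15.3 s; no verdict came back.

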